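# Start a discharge test on the battery load bank

### The job

Start a discharge test on the load bank, the grey case with the sloping panel: switch on the big fan rocker at the left first, then the first and after it the third of the four load rockers counted from the left (cooling before load, small load before large), and last press the low round start button fully in and let it spring back. A rocker goes on by pressing down its raised end, the one away from the robot. Leave the second and fourth load rockers, the mushroom stop button and the loose things on and around the load bank alone, and do not lift the load bank or shove it along the bench.

Things in the scene. Friction and masses are not known exactly. Their poses are not given: they have to be found in the camera images.
- load_bank: The load bank: grey metal case, 320 mm deep (x), 400 mm wide (y), 6 kg, loose on rubber feet. Origin: centre of its underside, on the bench; x to its back (away from the robot), y to its left, z up; heading varies. Front edge (x = -160 mm) 60 mm high; from there the light grey panel slopes up 20 degrees (0.349 rad) to z = 133 mm at x = +40; behind that the top is flat. A handle on each side, 33 mm out.
- panel_mid (a point): Middle of the control panel's face, axes as load_bank's, in which the panel's outward normal is (-0.342, 0, 0.940) and 'up the panel' (0.940, 0, 0.342). In a row from left: big fan rocker (y = +145 mm), four equal load rockers (y = +75, +25, -25, -75), then at y = -145 two buttons: start nearer the robot, stop above it. Bars printed above the load rockers show their loads: 1, 2, 4, 8.
- fan (a joint): Fan rocker: grey in a black frame, 30 mm wide (y), 50 mm long up the panel, a shallow V of two 25 mm faces. 0 = off: near half flat, far half up at 0.4 rad; 0.4 = on: far half flat, near half up. Turns on a y axis at the bottom of the V, 5 mm off the panel. Stiff, no spring: stays at any angle it is left, so press till the far half is flat; about 4 N at the press point. The flat half is 3 mm proud of the 40 x 60 mm frame.
- fan_press (a point): Middle of the far, raised face of the fan rocker, the place to press, 15 mm from the pivot; moves with it: 10.8 mm off the panel when off, 5 mm when on. Its axes are the rocker's: when off, z is the panel's outward normal and x points up the panel.
- step1 (a joint): The first load rocker from the left (to be switched on): grey, 23 mm wide (y), 40 mm long up the panel, V of two 20 mm faces; neighbours 50 mm apart, centre to centre. 0 = off (far half up at 0.4 rad), 0.4 = on (far half flat, 5 mm off the panel); about 4 N at the press point, stays at any angle it is left. Starts off. Black frame 33 x 50 mm, 2 mm high.
- step1_press (a point): Middle of the far, raised face of the first load rocker, 12 mm from its pivot; moves with it: 9.7 mm off the panel when off, 5 mm when on. When off, z is the panel's outward normal, x points up the panel.
- step2 (a joint): The second load rocker from the left (to be left off): grey, 23 mm wide (y), 40 mm long up the panel, V of two 20 mm faces; neighbours 50 mm apart, centre to centre. 0 = off (far half up at 0.4 rad), 0.4 = on (far half flat, 5 mm off the panel); about 4 N at the press point, stays at any angle it is left. Starts off. Black frame 33 x 50 mm, 2 mm high.
- step2_press (a point): Middle of the far, raised face of the second load rocker, 12 mm from its pivot; moves with it: 9.7 mm off the panel when off, 5 mm when on. When off, z is the panel's outward normal, x points up the panel.
- step3 (a joint): The third load rocker from the left (to be switched on): grey, 23 mm wide (y), 40 mm long up the panel, V of two 20 mm faces; neighbours 50 mm apart, centre to centre. 0 = off (far half up at 0.4 rad), 0.4 = on (far half flat, 5 mm off the panel); about 4 N at the press point, stays at any angle it is left. Starts off. Black frame 33 x 50 mm, 2 mm high.
- step3_press (a point): Middle of the far, raised face of the third load rocker, 12 mm from its pivot; moves with it: 9.7 mm off the panel when off, 5 mm when on. When off, z is the panel's outward normal, x points up the panel.
- step4 (a joint): The fourth load rocker from the left (to be left off): grey, 23 mm wide (y), 40 mm long up the panel, V of two 20 mm faces; neighbours 50 mm apart, centre to centre. 0 = off (far half up at 0.4 rad), 0.4 = on (far half flat, 5 mm off the panel); about 4 N at the press point, stays at any angle it is left. Starts off. Black frame 33 x 50 mm, 2 mm high.
- step4_press (a point): Middle of the far, raised face of the fourth load rocker, 12 mm from its pivot; moves with it: 9.7 mm off the panel when off, 5 mm when on. When off, z is the panel's outward normal, x points up the panel.
- start (a joint): Start button: low flat-topped black disc, 36 mm across, top 11 mm off the panel, in a steel collar 45 mm across and 3 mm high. 0 = out, 0.006 m = fully in (the top then 5 mm off the panel). Spring return: 2 N to begin, 5 N fully in. It moves along the panel's normal.
- start_top (a point): Centre of the top of the start button; moves with it; z is the panel's outward normal, x points up the panel.
- stop (a joint): Stop button, to be left alone: black mushroom head 40 mm across, top 33 mm off the panel, 88 mm up the panel from the start button. 0 = out, 0.006 m = in.
- stop_top (a point): Centre of the top of the stop button's mushroom head.
- bottle: Bystander: white plastic water bottle, 70 mm across, 190 mm tall, standing close to the left or right side of the load bank. Origin under its centre.
- cell: Bystander: a spare battery cell, upright white plastic box 36 mm x 80 mm x 165 mm with two terminal studs on top (183 mm in all), standing close to the right or left side of the load bank. Origin under its centre.
- wrench: Bystander: black-handled steel T-wrench, 90 mm x 150 mm, 18 mm high, lying in front of the load bank. Origin under the middle of its shank.
- nut_jar: Bystander: small clear jar with metal lid, 56 mm across, 55 mm tall, in front of the load bank. Origin under its centre.
- multimeter: Bystander: hand multimeter, 78 mm x 150 mm x 34 mm, lying on the flat top of the load bank. Origin under its centre.
- grease_jar: Bystander: amber jar with white lid, 60 mm across, 48 mm tall, on the flat top of the load bank. Origin under its centre.

How it is judged:
On the way, in this order (a step that is already met when the one before it is completed fails the run):
1. the fan rocker is on, no load rocker is on yet (value of joint fan above 0.33 rad and value of joint each of step1, step3 below 0.2 rad), for 0.1 s.
2. the first load rocker is on (value of joint each of fan, step1 above 0.33 rad and value of joint step3 below 0.2 rad), for 0.1 s.
3. the third load rocker is on as well (value of joint each of fan, step1, step3 above 0.33 rad), for 0.1 s.
4. the start button is pressed fully in (value of joint start above 0.0045 m), for 0.05 s.
At the end, for the whole second after the job is handed in: Fan, first and third load rockers on (joint above 0.33 rad), second and fourth off (below 0.1 rad), start and stop buttons out (within 1.5 mm), the load bank at rest within 20 mm of where it stood and level, the six loose things within 30 mm of where they were and upright (all of step 3 and value of joint each of step2, step4 below 0.1 rad and value of joint each of start, stop below 0.0015 m and distance of load_bank from where it was at the start of the episode below 0.02 m and angle between load_bank's own z axis and vertical below 0.05 rad and linear speed of load_bank below 0.01 m/s and distance of each of bottle, cell, wrench, nut_jar, multimeter, grease_jar from where it was at the start of the episode below 0.03 m and angle between each of bottle, cell, nut_jar, multimeter, grease_jar's own z axis and vertical below 0.2 rad); the robot touches nothing.
It fails at once if a load rocker goes on while the fan is off, or the third before the first ((value of joint fan below 0.2 rad and value of joint any of step1, step3 above 0.25 rad) or (value of joint step1 below 0.2 rad and value of joint step3 above 0.25 rad)).
It fails at once if the start button is pressed before the fan and both loads are on (value of joint start above 0.003 m and value of joint any of fan, step1, step3 below 0.2 rad).
It fails at once if the second or fourth load rocker or the stop button is operated (value of joint any of step2, step4 above 0.25 rad or value of joint stop above 0.003 m).
It fails at once if the load bank is shoved, lifted or tipped (distance of load_bank from where it was at the start of the episode above 0.02 m or height (world z) of load_bank above 0.01 m or angle between load_bank's own z axis and vertical above 0.08 rad).
It fails at once if a loose thing on or around the load bank is moved, lifted or knocked over (distance of any of bottle, cell, wrench, nut_jar, multimeter, grease_jar from where it was at the start of the episode above 0.03 m or angle between any of bottle, cell, nut_jar, multimeter, grease_jar's own z axis and vertical above 0.35 rad).
It also fails if it takes over 42 s, if anything falls off the work surface, if the arm or the gripper's body presses on something with over 40 N, if the wrist force passes 120 N, or if a joint passes its speed limit or range.

### The arm

A 6-joint arm with a two-finger parallel gripper is mounted at the origin on the work surface. World frame = base frame: x ahead of the robot, y to its left, z up, the work surface at z = 0. Lengths are in m, angles in rad, forces in N, time in s.
With the tool pointing down it reaches from about 0.3 to 0.95 m from the base axis. Payload 3.1 kg.
Tool frame: the origin (TCP) lies midway between the tips of the shut fingers; the grasp point (between the pads) lies 19 mm behind it (r.tcp_to_grasp is the distance from the TCP to the grasp point, in m); z points along the fingers, x is the direction in which the jaws open and shut, and the axes are right-handed (so a half turn about z gives the same grasp; the last joint's range is limited). The gripper opens to 85 mm and grips with 20 to 120 N. Pads are 22 mm wide; open, the fingers measure 114 mm over their backs; the gripper's body (76 mm by 85 mm) begins 54 mm behind the grasp point. The pads swing forward as they close: fully open they stand 13 mm farther back than shut.
Start: joints at [-1.255, 0.308, 1.634, -0, 1.2, -0.07], TCP at [0.235, -0.579, 0.231] pointing down, gripper open.
Joint ranges: [-3.06, 3.06], [-0.79, 1.96], [0.05, 2.63], [-1.19, 4.34], [0.05, 2.64], [-2.94, 2.94]. Speed limits (rad/s): [2.79, 2.79, 3.14, 3.14, 3.14, 3.14].

### API

Orientations are given as a unit quaternion [w, x, y, z].
In Python, from rig import r gives the robot as it stands. Calls block until the motion is done:
- r.reach(position, orientation): joint-space move of the TCP to a pose.
- r.servo_line(position, attitude=None, max_speed=0.15, guard=None): straight line of the TCP; attitude=None keeps the orientation; max_speed is the mean speed in m/s. With guard (N) it stops when the force on the tool has changed by that much, and returns True; else False.
- r.movej(angles): joint-space move.
- r.move_gripper(opening): finger opening in m; the grip force is fixed at half the most; returns when the fingers have stopped.
- r.hold(seconds).
- r.solve_ik(position, orientation): joint angles nearest the present ones, or None.
- r.sense(): the state.
- r.grab_frame(name): name is "scene" or "top" or "wrist"; returns (picture, depth): 384x512x3 uint8, red, green, blue; 384x512 float32, m along the optical axis (not along the pixel's ray), 0 where there is no reading.
- r.camera_info(name): a dict with "mtx" (3x3 intrinsics, pixels), "world_from_camera" (4x4, takes a point from camera to world coordinates). Camera axes: x right, y up, looking along -z (the intrinsics and any distortion apply to the point x, -y, -z); pixel columns grow to the right and rows downward; lengths in m; the calibration is good to about 2 mm. A picture is of the moment at which its call begins: read the wrist's pose just before it. camera_info takes no time and is no camera call; for the wrist camera it gives the pose at the moment of the call.
A pose or a line that the arm cannot do raises r.PlanningError and nothing moves.
- r.job_done(): hands the job in, once; it reports no verdict.
Trained networks look in the newest picture that a camera, given by its name, has taken for a name from the list of things; names that differ only in an ending like _2 or _b are one class to them, and where a whole thing is asked for, a point or a joint stands for the part that bears it (a point fixed in the world has none). Each returns a list of dicts, best first, with "confidence" (0 to 1); they miss things now and then, are a little off and sometimes report something else, mostly with a low value. They report only what shows in the picture. A call takes as long as a camera call.
- r.look_for(camera, name): "extent" ([left, top, right, bottom] as shares, 0 to 1, of the picture: columns of its width, rows of its height, round what is visible of it).
- r.trace(camera, name): "mask" (384x512 bool, what is visible of it) and "extent" ([left, top, right, bottom] as shares, 0 to 1, of the picture: columns of its width, rows of its height, round what is visible of it).
The state is a dict: "clock": time; "qpos": joint angles; "qd": joint speeds; "effort": joint torques, N m; "tcp_pos": TCP position; "orientation": TCP orientation; "wrist_force": force on the tool from outside, world axes, zero at the start; "moment": the same for the moment, N m; "grip_width": finger opening in m.
Only numpy, scipy, OpenCV 4.12 (cv2) and the standard library are available. Lean on these libraries where they do the work, as an engineer would, in place of code of your own. Each camera call takes 0.05 s, during which the arm holds its last target. There are 200 camera calls.

## Working session

There is one attempt and no reset: what is moved stays moved. The work goes in short steps, each a Python script; the robot and the scene stay as the last script left them, time stands still between calls to the robot, and variables do not carry over. Pictures are saved under pics/ and viewed, about 8 in all and at most 12, crops included, and the job is handed in when it is done.

```bash
ls; mkdir -p pics; cat > h.py <<'E'
from rig import r
import numpy as np, cv2
def cloud(cam,depth):
    ci=r.camera_info(cam);K=np.array(ci["mtx"]);T=np.array(ci["world_from_camera"])
    v,u=np.indices(depth.shape)
    x=(u-K[0,2])/K[0,0]*depth;y=(v-K[1,2])/K[1,1]*depth
    P=np.stack([x,-y,-depth],-1)@T[:3,:3].T+T[:3,3]
    P[depth<=0]=np.nan
    return P
def save(img,name): cv2.imwrite("pics/"+name,img[:,:,::-1])
E
python3 - <<'E'
from h import *
print(r.sense()["clock"])
ims=[]
for c in("scene","top"):
    im,d=r.grab_frame(c);ci=r.camera_info(c);np.savez(c+".npz",im=im,d=d);print(c,ci)
    P=cloud(c,d)
    for n in("load_bank","fan","step1","start","stop","fan_press","step1_press","step3_press","start_top"):
        for t in r.trace(c,n)[:2]:
            m=t["mask"];print(c,n,round(t["confidence"],2),np.round(np.array(t["extent"])*[512,384,512,384]),np.round(np.nanmedian(P[m],0),3),m.sum())
    ims.append(im)
save(np.vstack(ims)[:, :],"a.png")
print(r.sense()["clock"])
E
```

```text
pics
0.0
scene {'mtx': array([[428.48798285,   0.        , 249.46096453],
       [  0.        , 428.48798285, 197.70251234],
       [  0.        ,   0.        ,   1.        ]]), 'world_from_camera': array([[ 0.28333156, -0.64171796,  0.71268596,  1.51260697],
       [ 0.95898082,  0.19646747, -0.20434362, -0.23122813],
       [-0.00888864,  0.74134917,  0.67106066,  0.98255182],
       [ 0.        ,  0.        ,  0.        ,  1.        ]])}
scene load_bank 0.92 [175. 189. 348. 287.] [0.784 0.001 0.106] 11542
scene step1 0.57 [199. 185. 221. 196.] [ 0.448 -0.066  0.052] 172
scene step1 0.47 [259. 194. 267. 204.] [0.591 0.072 0.094] 45
scene start 0.58 [200. 198. 211. 204.] [ 0.532 -0.09   0.087] 59
scene fan_press 0.63 [294. 192. 305. 196.] [0.617 0.19  0.097] 53
scene start_top 0.59 [330. 169. 366. 218.] [0.651 0.331 0.104] 1315
top {'mtx': array([[446.54901295,   0.        , 258.84441825],
       [  0.        , 446.54901295, 191.07547284],
       [  0.        ,   0.        ,   1.        ]]), 'world_from_camera': array([[ 0.02839975,  0.98984777, -0.13926538,  0.45240055],
       [-0
[... 440 characters left out ...]
66 [236. 197. 246. 210.] [0.579 0.073 0.089] 139
top step1 0.64 [212. 188. 227. 207.] [0.586 0.122 0.089] 154
top start 0.48 [302. 215. 318. 232.] [ 0.526 -0.092  0.085] 175
top start 0.2 [188. 182. 202. 203.] [0.599 0.191 0.088] 255
top stop 0.53 [306. 187. 323. 200.] [ 0.602 -0.104  0.135] 208
top fan_press 0.66 [189. 183. 202. 203.] [0.599 0.19  0.087] 256
top fan_press 0.36 [255. 197. 266. 211.] [0.569 0.023 0.088] 154
top step1_press 0.73 [214. 188. 226. 210.] [0.586 0.122 0.089] 170
top step1_press 0.61 [295. 116. 324. 145.] [ 0.74  -0.09   0.178] 568
top start_top 0.71 [299. 221. 317. 230.] [ 0.528 -0.091  0.086] 153
top start_top 0.35 [239. 195. 246. 207.] [0.579 0.073 0.089] 137
1.0
```

```bash
python3 -c "
import cv2;a=cv2.imread('pics/a.png');b=cv2.resize(a[384:],(800,600));cv2.imwrite('pics/b.png',b);cv2.imwrite('pics/c.png',cv2.resize(a[:384],(800,600)))"
```

```text
(no output)
```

View pics/b.png

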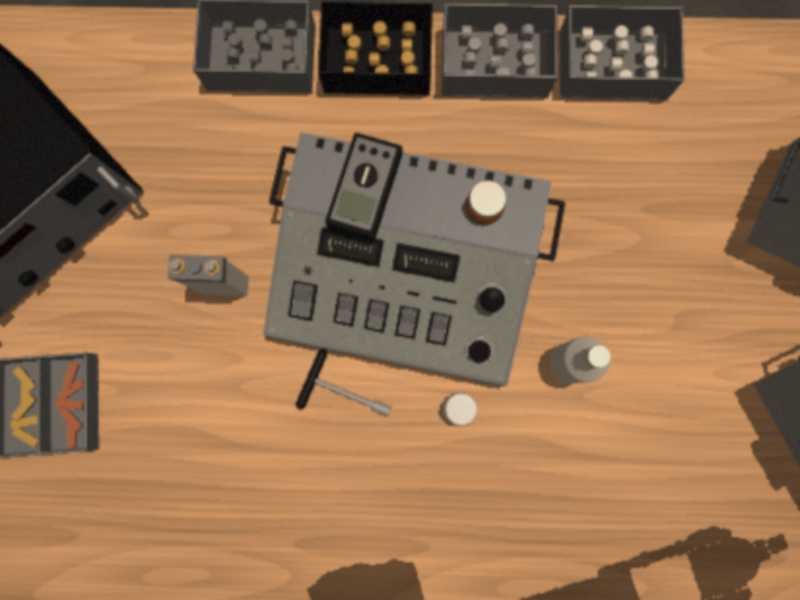

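View pics/c.png

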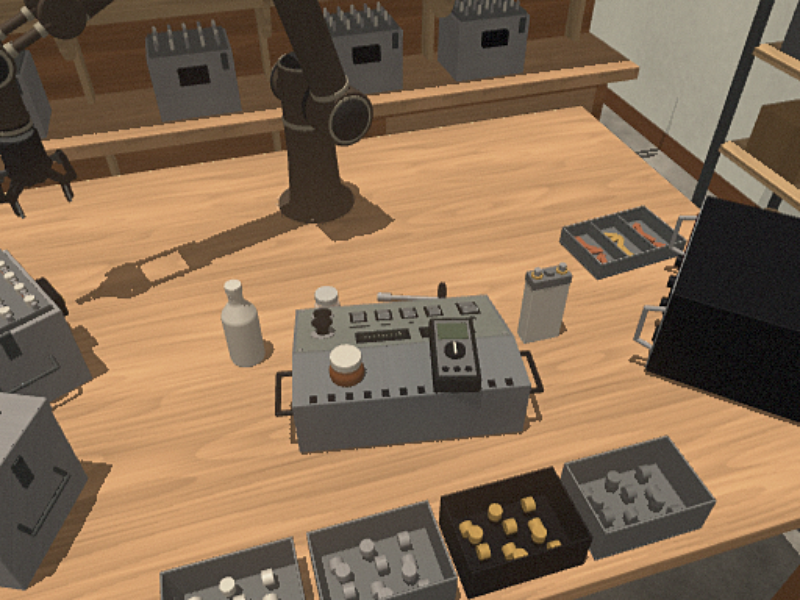

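The top view shows the bank turned slightly clockwise: fan at (302,300), load rockers at (345,309) to (438,328), start at (479,351) and stop at (491,299). The bottle is to the right, the cell to the left, and the wrench and jar are in front. I'll take a closer look with the wrist camera.

```bash
cat >> h.py <<'E'
from scipy.spatial.transform import Rotation as Ro
def frame(yaw):
    c,s=np.cos(yaw),np.sin(yaw);Z=np.array([[c,-s,0],[s,c,0],[0,0,1]])
    n=Z@[-np.sin(.349),0,np.cos(.349)];u=Z@[np.cos(.349),0,np.sin(.349)];l=Z@[0,1,0]
    return u,l,n
def quat(yaw,flip=1):
    u,l,n=frame(yaw)   # tool x along bank y, z = -n
    x=flip*l;z=-n;q=Ro.from_matrix(np.stack([x,np.cross(z,x),z],1)).as_quat()
    return [q[3],q[0],q[1],q[2]]
E
python3 - <<'E'
from h import *
s=r.sense();yaw=-0.18
u,l,n=frame(yaw)
fan=np.array([.599,.19,.087]);mid=fan-.145*l
print(mid, mid-.145*l)
r.move_gripper(0.0)
p=s["tcp_pos"];
r.servo_line([p[0],p[1],.42])
tgt=mid+.22*n
best=None
for f in(1,-1):
    q=r.solve_ik(list(tgt),quat(yaw,f));print(f,q)
    if q is not None and (best is None or abs(q[5])<abs(best[1][5])): best=(f,q)
print(best[0]); r.reach(list(tgt),quat(yaw,best[0]))
ci=r.camera_info("wrist");im,d=r.grab_frame("wrist");np.savez("w.npz",im=im,d=d,P=cloud("wrist",d))
print(r.sense()["clock"],r.sense()["tcp_pos"],ci)
save(cv2.resize(im,(800,600)),"d.png")
E
```

```text
[0.57304071 0.04734266 0.087     ] [ 0.54708142 -0.09531467  0.087     ]
1 [ 0.09290145 -0.1925637   2.07339487 -0.11549789  0.92691694 -1.24407812]
-1 [ 0.09290145 -0.1925637   2.07339487 -0.11549789  0.92691694  1.89751454]
1
5.7167 [0.49946463 0.06017739 0.29402252] {'mtx': array([[278.4236704 ,   0.        , 256.05917941],
       [  0.        , 278.4236704 , 191.84050967],
       [  0.        ,   0.        ,   1.        ]]), 'world_from_camera': array([[ 0.18080609, -0.78710543, -0.58972383,  0.38310234],
       [ 0.98351806,  0.14541446,  0.1074563 ,  0.08091675],
       [ 0.00117493, -0.59943279,  0.80042423,  0.40259594],
       [ 0.        ,  0.        ,  0.        ,  1.        ]])}
```

View pics/d.png

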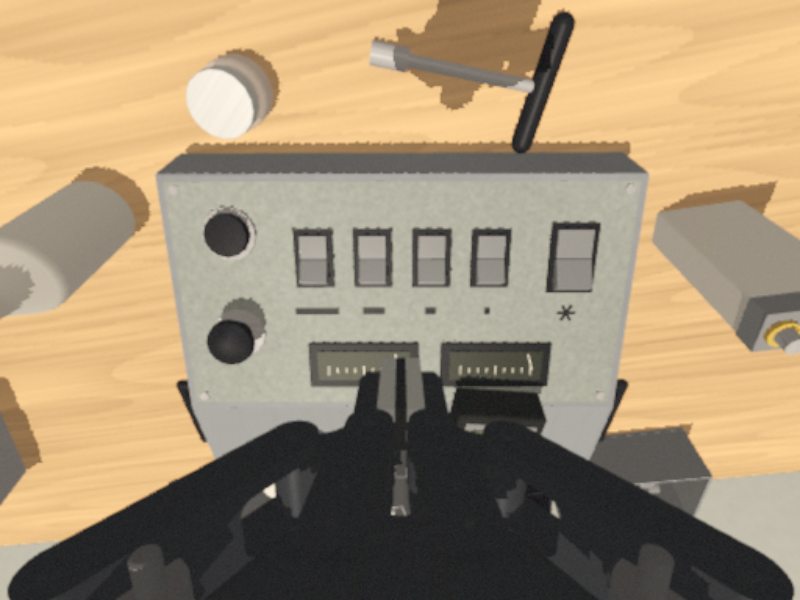

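The wrist view is upside down and clear. The fan frame is at (574,258), the load rockers 1 to 4 at x = 491, 432, 373 and 314, and start at (228,235). I'll measure the panel plane and feature centres from it.

```bash
python3 - <<'E'
from h import *
w=np.load("w.npz");im,P=w["im"],w["P"]
ci=r.camera_info("wrist");K=ci["mtx"];T=ci["world_from_camera"]
sat=lambda a,b:None
reg=np.zeros((384,512),bool);reg[120:142,165:395]=1;reg[196:214,175:380]=1
Q=P[reg];Q=Q[np.isfinite(Q).all(1)]
for _ in range(4):
    c=np.median(Q,0) if _==0 else Q.mean(0);n=np.linalg.svd(Q-c)[2][2] if len(Q)<20000 else None
    n*=np.sign(n[2]);e=(Q-c)@n;Q=Q[abs(e)<max(.002,2*e.std())] 
print("plane n",n,"slope",np.arccos(n[2]),"yaw",np.arctan2(-n[1],-n[0]),"std",e.std(),len(Q))
def hit(uv,h):
    d=T[:3,:3]@[(uv[0]-K[0,2])/K[0,0],-(uv[1]-K[1,2])/K[1,1],-1]
    o=T[:3,3];return o+d*((c+h*n-o)@n)/(d@n)
g=cv2.cvtColor(im,cv2.COLOR_RGB2GRAY)
m=(g<75).astype(np.uint8);m[220:]=0;m[:130]=0
cs,_=cv2.findContours(m,cv2.RETR_EXTERNAL,cv2.CHAIN_APPROX_NONE)
C=[]
for k in cs:
    if cv2.contourArea(k)<250: continue
    (a,b),sz,an=cv2.minAreaRect(k);x=hit((a,b),.002);C.append((a,x));print(np.round((a,b),1),np.round(sz,1),np.round(an,1),np.round(x,4))
np.savez("pl.npz",c=c,n=n)
E
```

```text
plane n [-0.34944894  0.06206821  0.93489731] slope 0.3628267150931422 yaw -0.1757841510753506 std 0.0006786536183067226 3776
[147.5 212. ] [14. 29.] 90.0 [ 0.6071 -0.1141  0.108 ]
[145. 150.] [26. 28.] 90.0 [ 0.5288 -0.0935  0.0774]
```

```bash
python3 - <<'E'
from h import *
w=np.load("w.npz");im=w["im"]
z=np.load("pl.npz");c=z["c"];n=z["n"]
ci=r.camera_info("wrist");K=ci["mtx"];T=ci["world_from_camera"]
def hit(uv,h):
    d=T[:3,:3]@[(uv[0]-K[0,2])/K[0,0],-(uv[1]-K[1,2])/K[1,1],-1]
    o=T[:3,3];return o+d*((c+h*n-o)@n)/(d@n)
g=cv2.cvtColor(im,cv2.COLOR_RGB2GRAY).astype(float)
print(g[165,180:400:1].astype(int).tolist())
m=(g<100).astype(np.uint8);m[192:]=0;m[:130]=0
m=cv2.morphologyEx(m,cv2.MORPH_CLOSE,np.ones((3,3)))
cs,_=cv2.findContours(m,cv2.RETR_EXTERNAL,cv2.CHAIN_APPROX_NONE)
L=[]
for k in cs:
    x,y,a,b=cv2.boundingRect(k)
    if a<15 or b<15: continue
    (u,v),sz,an=cv2.minAreaRect(k);X=hit((u,v),.002);L.append((u,X));print(np.round((u,v),1),np.round(sz,1),np.round(X,4))
L=[X for u,X in sorted(L,key=lambda t:-t[0])]
if len(L)>=5:
    L=np.array(L[:5]);y=np.array([.145,.075,.025,-.025,-.075])
    A=np.c_[np.ones(5),y];S,_,_,_=np.linalg.lstsq(A,L,rcond=None);print(S,"yaw",np.arctan2(-S[1][0],S[1][1]),"res",np.round(L-A@S,4))
E
```

```text
[184, 184, 184, 185, 185, 186, 185, 185, 155, 72, 70, 101, 139, 155, 155, 155, 154, 155, 154, 155, 154, 153, 155, 154, 155, 156, 153, 154, 137, 87, 74, 72, 71, 126, 173, 183, 185, 187, 183, 180, 181, 184, 182, 182, 182, 163, 112, 74, 78, 105, 141, 155, 156, 154, 155, 155, 154, 154, 153, 152, 154, 151, 154, 153, 152, 152, 131, 72, 71, 73, 106, 160, 184, 184, 184, 183, 181, 181, 178, 178, 178, 180, 181, 158, 87, 67, 64, 108, 143, 152, 147, 149, 146, 147, 147, 141, 133, 132, 132, 130, 133, 131, 133, 130, 112, 62, 62, 61, 135, 175, 176, 176, 178, 180, 180, 181, 181, 179, 177, 175, 163, 122, 56, 60, 59, 92, 123, 134, 134, 132, 131, 132, 131, 132, 132, 130, 131, 132, 128, 131, 128, 131, 107, 50, 52, 62, 141, 183, 182, 179, 179, 181, 181, 179, 175, 174, 179, 182, 181, 180, 178, 178, 178, 177, 178, 177, 175, 173, 174, 177, 156, 90, 51, 49, 48, 62, 105, 127, 123, 123, 125, 124, 123, 123, 124, 121, 121, 122, 124, 123, 124, 125, 123, 124, 122, 122, 122, 124, 105, 50, 49, 127, 171, 175, 172, 174, 176, 178, 176, 174, 176, 178, 178, 180, 178, 175, 174, 175, 177, 180]
[313.5 164. ] [36. 25.] [0.5858 0.1216 0.0844]
[276. 164.] [36. 24.] [0.5769 0.0726 0.0843]
[238. 164.] [36. 24.] [0.5678 0.0229 0.0842]
[200.6 164.2] [36.8 24.8] [ 0.559  -0.026   0.0842]
[366.3 164.1] [30.5 46.4] [0.5986 0.1905 0.0846]
[145.  149.5] [27. 28.] [ 0.5282 -0.0933  0.0772]
[[0.5723808  0.04775275 0.08431436]
 [0.18042653 0.98458673 0.0020733 ]] yaw -0.18124014281439937 res [[ 0.0001 -0.      0.    ]
 [-0.0001 -0.     -0.    ]
 [-0.      0.0002 -0.    ]
 [-0.0001 -0.0002 -0.    ]
 [ 0.0001  0.0001  0.    ]]
```

```bash
cat >> h.py <<'E'
YAW=-0.1812
U,L_,N=frame(YAW);O=np.array([.5731,.0476,.0824])  # pivot row centre, on panel face
def press(a,y,off=.030,guard=15,depth=.002):
    q=quat(YAW,1);b=O+a*U+y*L_
    r.servo_line(list(b+off*N),q,max_speed=.15)
    f0=np.array(r.sense()["wrist_force"])
    r.servo_line(list(b+.016*N),q,max_speed=.1)
    g=r.servo_line(list(b+depth*N),q,max_speed=.02,guard=guard)
    s=r.sense();print("stop",g,"height mm",round(float((np.array(s["tcp_pos"])-O)@N*1e3),2),"dF",np.round(np.array(s["wrist_force"])-f0,1))
    r.hold(.15)
    s=r.sense();print("  after hold",round(float((np.array(s["tcp_pos"])-O)@N*1e3),2),np.round(np.array(s["wrist_force"])-f0,1))
    r.servo_line(list(b+off*N),q,max_speed=.1);print("  t",r.sense()["clock"])
E
python3 - <<'E'
from h import *
z=np.load("pl.npz");c=z["c"];n=z["n"];ci=r.camera_info("wrist");K=ci["mtx"];T=ci["world_from_camera"]
for uv,h in(((145,149.5),.011),((366.3,164.1),.002)):
    d=T[:3,:3]@[(uv[0]-K[0,2])/K[0,0],-(uv[1]-K[1,2])/K[1,1],-1];o=T[:3,3]
    X=o+d*((c+h*n-o)@n)/(d@n)-O;print("a,y,h",X@U,X@L_,X@N)
press(.014,.145)
q=quat(YAW,1);r.servo_line(list(O+.10*N+.014*U+.145*L_-.0*U),q)
im,d=r.grab_frame("wrist");save(cv2.resize(im,(800,600)),"e.png");print(r.sense()["clock"])
E
```

```text
a,y,h -0.02073803884115438 -0.1431596865903544 0.010489748088002846
a,y,h 0.00014894141513796348 0.14515251440335442 0.0023318271464863112
stop True height mm 5.88 dF [-2.1  1.6  4.7]
  after hold 5.87 [-1.6  1.2  4.6]
  t 8.8917
9.5583
```

View pics/e.png

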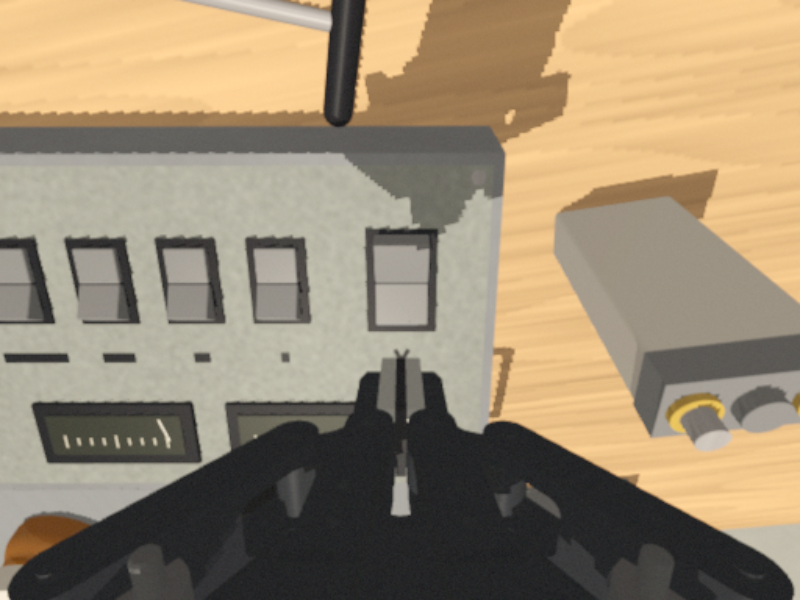

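The far half of the fan rocker at (403,306) is now bright and looks flat. The contact force settled at only about 5 N, so I'll press again harder to be sure it's fully home.

```bash
python3 - <<'E'
from h import *
press(.014,.145,guard=28,depth=.001)
E
```

```text
stop True height mm 5.88 dF [-3.8 -0.4  5.3]
  after hold 5.9 [-3.6 -0.8  5.4]
  t 11.6083
```

It stopped at the same 5.88 mm with the higher guard, so that's the hard stop and my panel height is about 0.9 mm off. Next is load rocker 1, pressed twice.

```bash
python3 - <<'E'
from h import *
press(.013,.075,guard=25,depth=.001)
r.servo_line(list(O+.12*N+.05*L_-.02*U),quat(YAW,1))
im,d=r.grab_frame("wrist");save(cv2.resize(im,(800,600)),"f.png");print(r.sense()["clock"])
E
```

```text
stop True height mm 5.81 dF [-3.6 -0.   7.6]
  after hold 5.84 [-1.9 -0.3  6.7]
  t 13.6667
14.525
```

View pics/f.png

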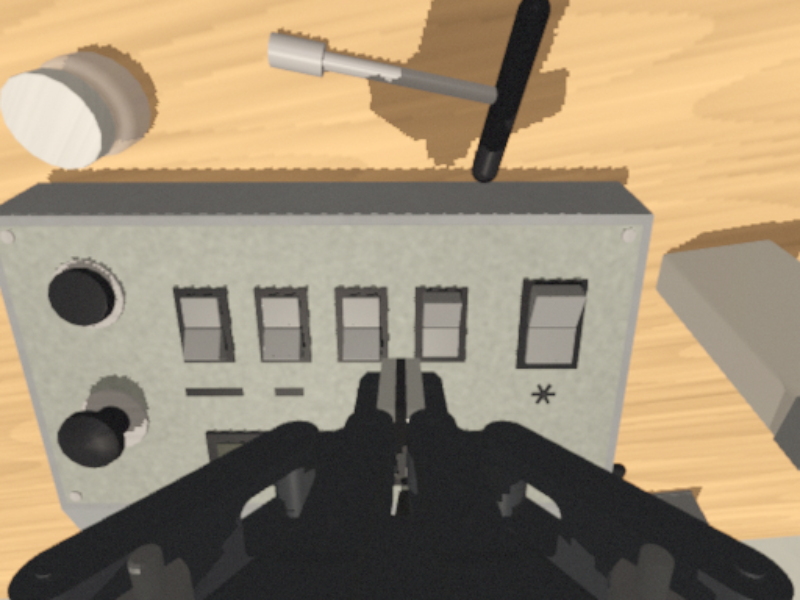

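Fan and load 1 now look on, with the far halves at (550,348) and (441,343) bright and flat. Loads 2 to 4 are still off. Next is load 3, then start.

```bash
python3 - <<'E'
from h import *
press(.013,-.025,guard=25,depth=.001)
press(-.021,-.144,guard=22,depth=.003)
r.servo_line(list(O+.16*N-.03*L_-.02*U),quat(YAW,1))
im,d=r.grab_frame("wrist");save(cv2.resize(im,(800,600)),"g.png");print(r.sense()["clock"])
E
```

```text
stop True height mm 5.73 dF [-4.3 -0.4  6.8]
  after hold 5.73 [-4.1  0.5  7.1]
  t 16.925
stop True height mm 5.63 dF [-4.4  0.4  9.6]
  after hold 5.63 [-4.1  0.5 10.2]
  t 19.3167
20.6667
```

View pics/g.png

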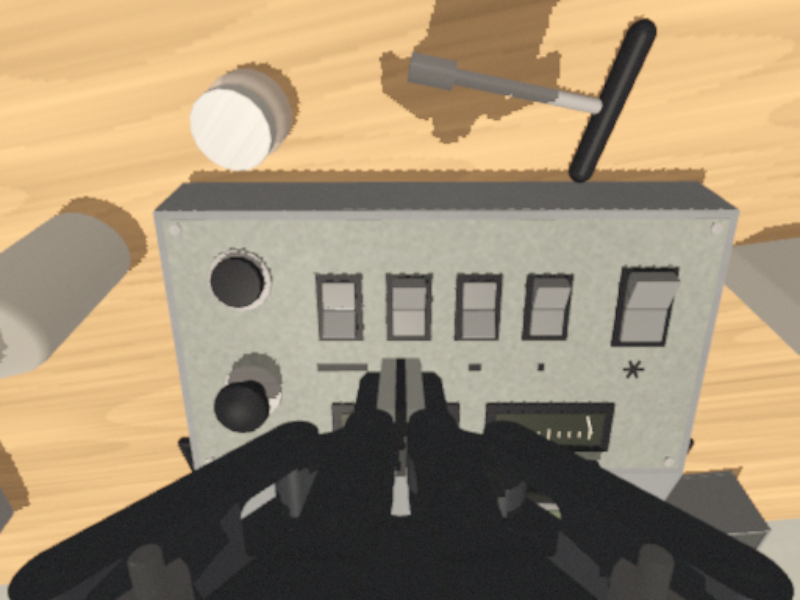

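Fan, load 1 and load 3 are on, loads 2 and 4 are off, and start is back out at (238,280). Before handing in I'll compare the scene camera with the first frame for any movement.

```bash
python3 - <<'E'
from h import *
r.servo_line(list(O+.25*N-.03*L_-.02*U),quat(YAW,1))
a=np.load("scene.npz")["im"];im,_=r.grab_frame("scene")
G=lambda x:cv2.cvtColor(x,cv2.COLOR_RGB2GRAY).astype(np.float32)
for n,(x0,y0,x1,y1) in dict(bank=(180,235,345,290),meter=(272,200,308,252),grease=(205,218,238,248),bottle=(138,178,172,236),cell=(330,166,370,222)).items():
    print(n,cv2.phaseCorrelate(G(a)[y0:y1,x0:x1],G(im)[y0:y1,x0:x1]))
r.job_done();print(r.sense()["clock"])
E
```

```text
bank ((0.006452217741355071, 0.019959001296772527), 1.0090206652438198)
meter ((-0.02481903058296453, 0.0045712761902549914), 1.0065057391737715)
grease ((-0.0484923993129307, -0.020855587750636673), 1.0095410351400023)
bottle ((0.02203540749918176, -0.024686965173771114), 0.9749531913686682)
cell ((0.022276964821070777, 0.02192122796381568), 0.995890365242958)
the job is handed in; nothing more can be done
the job is handed in; nothing more can be done
```

I switched on the fan, then load 1, then load 3, pressed start fully in and let it spring back, and handed the job in. The clock read about 21 s just before a last short retreat and check. No verdict is reported.

- **Presses:** all four went down to a hard stop, at 5.6–5.9 mm against the nominal 5 mm. The difference fits my panel height being slightly off. The first fan press settled at only about 5 N, so I pressed it again harder; it stopped at the same 5.88 mm.
- **Last wrist picture:** the fan and loads 1 and 3 are on, loads 2 and 4 are off, and start and stop are out.
- **Movement check:** against the first frame, the scene camera showed the bank, multimeter, grease jar, bottle and cell shifted by less than 0.1 pixel. I did not measure the wrench and nut jar; they looked undisturbed in the wrist pictures.

No check failed. The measured panel slope was 0.363 rad against the stated 0.349, and I used the stated value.

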